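# Tip a card box onto the taping board and seat it against the fence

### The arm

A 6-joint arm with a two-finger parallel gripper is mounted at the origin on a cart in front of the work surface, level with it; the furniture and walls round the work are solid. World frame = base frame: x ahead of the robot, y to its left, z up, the work surface at z = 0. Lengths are in m, angles in degrees, forces in N, time in s.
With the tool pointing down it reaches from about 0.3 to 0.75 m from the base axis. Payload 8.5 kg.
Tool frame: the origin (TCP) lies midway between the tips of the shut fingers; the grasp point (between the pads) lies 19 mm behind it (env.tcp_to_grasp is the z of the grasp point in the tool frame, in m); z points along the fingers, y is the line along which they close (so a half turn about z gives the same grasp; the last joint's range is limited). The gripper opens to 85 mm and grips with 20 to 120 N. Pads are 22 mm wide; open, the fingers measure 114 mm over their backs; the gripper's body (76 mm by 85 mm) begins 54 mm behind the grasp point. The pads swing forward as they close: fully open they stand 13 mm farther back than shut.
Start: joints at [-79.486, 21.807, 74.336, -0, 83.858, -12.336], TCP at [0.214, -0.507, 0.231] pointing down, gripper open.
Joint ranges: [-178.18, 178.18], [-50.72, 133.34], [12.68, 142.11], [-81.47, 261.47], [9.98, 163.14], [-165.26, 165.26]. Speed limits (degrees/s): [136.94, 136.94, 180, 180, 180, 180].

### API

Orientations are given as a 3x3 rotation matrix whose columns are the frame's x, y, z axes.
In Python, from rig import env, imaging, job, models gives the robot as it stands. The module is installed in compiled form; this text tells all that it offers.
- The arm moves only by the tool jog_arm, never from a script. Its argument "plan" is text: rows parted by semicolons, each of 7 numbers parted by spaces: the turn, a rotation vector about the tool's x, y, z in degrees, then the shift along the tool's x, y, z in cm, then the closure in counts, from 0 (fully open) to 255 (shut). In form: rx ry rz x y z claw; .... A call has 1 to 10 rows; each row shifts and turns the commanded pose from where the row before left it, along the tool's axes as they then stand; what a row does not reach is not made up. A row lasts 1/12 s, in which the tool goes at most 41.7 mm and 7.16 degrees, less where a joint would pass 70% of its speed; a pose out of reach is approached as far as the arm can. A call with a gripper value outside its range is refused whole. The fingers move at their own pace and stop on an object; "grip_force" is the grip in N (left out, the last holds). Time passes only in rows, so rows that do not move let the fingers close. It gives the time, the measured TCP pose, the force, the opening and the grip force at its end, in the units of the state.
- env.observe(): the state, without advancing time (a new reading comes with each control period).
- imaging.get_image(name): name is "side" or "top" or "wrist"; returns a dict with "pixels" (400x640x3 uint8, red, green, blue), "depth" (400x640 float32, m along the optical axis (not along the pixel's ray), 0 where there is no reading), "fov_y" (degrees; the focal length in pixels is half the picture's height over the tangent of half this angle, whatever the lens; pixels are square), "cx", "cy" (the principal point, pixels), "world_from_camera" (4x4, takes a point from camera to world coordinates). Camera axes: x right, y down, z forward; pixel columns grow to the right and rows downward; lengths in m; the calibration is good to about 2 mm. A picture is of the moment at which its call begins.
- job.close_job(): hands the job in; it is judged then, once.
Trained networks look in the newest picture that a camera, given by its name, has taken for a name from the list of things; names that differ only in an ending like _2 or _b are one class to them, and where a whole thing is asked for, a point or a joint stands for the part that bears it (a point fixed in the world has none). Each returns a list of dicts, best first, with "confidence" (0 to 1); they miss things now and then, are a little off and sometimes report something else, mostly with a low value. They report only what shows in the picture. A call takes as long as a camera call. They do not tell look-alikes from the thing itself.
- models.outline_of(camera, query): "region" (400x640 bool, what is visible of it) and "bbox" ([centre column, centre row, width, height] in pixels, round what is visible of it).
- models.tip_of(camera, query): "at" ([column, row] in pixels: a listed point, or the origin of a listed thing).
The state is a dict: "time_s": time; "q": joint angles; "qvel": joint speeds; "joint_efforts": joint torques, N m; "position": TCP position; "tool_rot": TCP orientation; "ft_force": force on the tool from outside, world axes, zero at the start; "wrist_torque": the same for the moment, N m; "grip_width": finger opening in m; "gripper_force": force on a finger pad.
Only numpy, scipy, OpenCV 4.12 (cv2) and the standard library are available. Lean on these libraries where they do the work, as an engineer would, in place of code of your own. Each camera call takes 0.05 s, during which the arm holds its last target. There are 200 camera calls.

### The job

The card box stands on end in front of the low taping board. Keeping it upright, slide its foot up against the board's front edge, then push high on its near face so that it tips over that edge onto its side on the board. Then push it along the board until it sits squarely home against the fence (past the soft give of its sprung cork face), press it there firmly but gently for a second and back off; do not lift or crush the box, and leave the things around it alone.

Things in the scene. Friction and masses are not known exactly. Their poses are not given: they have to be found in the camera images.
- card_box: closed card box, red top with dark scallops, 93 x 132 x 50 mm, 0.45 to 0.8 kg; dents if pressed over 25 N. Origin: centre of its 93 x 132 mm underside; x along the 93 mm, y along the 132 mm, z from underside to red top (50 mm). Starts on end: y up, x towards the board, z to the right. Laid on the board: y to the fence, x down. Friction about 0.3 to 0.5: pushed high without a stop it may tip
- box_foot (a point): on the card box: middle (across the 50 mm) of the lower edge of its far face while it stands; this edge comes against the board's front edge (a second, like box that lies flat at the back of the table is no part of the task)
- box_head (a point): on the card box: middle (across the 50 mm) of the upper edge of its far face while it stands; once the box lies, the bottom edge of the end that meets the fence, on the board's top
- board: fixed plywood board lying on the table, 215 mm deep, 340 mm wide, 15 mm thick; its front edge is the stop. Origin: middle of the front edge, on the table; x points from the front edge to the fence, y to the left along the edge, z up
- board_edge (a point): middle of the board's front edge, at its top (15 mm above the table); axes as the board. Pushed high against this edge, the box's foot first stays on the table while its far face leans on the edge; past about 45 degrees it falls over onto the board by itself
- fence: adjustable wooden fence, 300 mm wide, 60 mm high, across the back of the board and parallel to its front edge. Origin: on the board's top, 140 mm behind the front edge, axes as the board. It is clamped so that its cork face lies anywhere from 20 mm before to 20 mm behind this origin (not measured: feel for it). The cork face is lightly sprung: it gives 4 mm under less than 1 N, then is rigid
- tape_roll: roll of paper tape lying flat on the right part of the board, 95 mm across, 24 mm high; bystander, origin under its centre
- oil_stone: grey oil stone, a flat bar 45 x 125 x 20 mm lying on the table right of the card box; bystander, origin under its centre
- glue_stick: glue stick standing on the table left of the card box, 27 mm across, 94 mm high; bystander, origin under its centre
- jar: glass jar with a yellow lid standing left of the board, 56 mm across, 70 mm high; bystander, origin under its centre
Things that resemble listed ones, but are neither listed nor needed, are in the scene too. Of the things that look like the card_box, the smallest one is meant.

How it is judged (in metres and radians):
On the way, in this order (a step that is already met when the one before it is completed fails the run):
1. the box, still upright (within about 10 degrees), has its foot against the board's front edge (within 4 mm) (x of box_foot in the frame of board_edge above -0.004 m and angle between card_box's own y axis and vertical below 0.17 rad), for 0.1 s.
2. the box lies on its side on the board (angle between card_box's own x axis and vertical above 3.04 rad and z of box_head in the frame of board_edge below 0.006 m and x of box_head in the frame of board_edge above 0.05 m), for 0.2 s.
3. lying so, it is pressed against the fence with at least 6 N for 0.4 s (contact force between card_box and fence above 6 N and angle between card_box's own x axis and vertical above 3.04 rad), for 0.4 s.
At the end, for the whole second after the job is handed in: the box lies on its side flat on the board (x axis straight down within 5 degrees), its end touching the fence's sprung face (it is pushed by it with more than 0.15 N) and square to it within 3.5 degrees, at rest, with the robot touching nothing (angle between card_box's own x axis and vertical above 3.06 rad and contact force between card_box and fence above 0.15 N and angle between the y axis of card_box and the x axis of board, either way round below 0.06 rad and linear speed of card_box below 0.02 m/s and contact force between each of the fingers, the arm and anything else below 0.2 N).
It fails at once if the fingers or the hand press the box harder than 25 N (contact force between any of the fingers, the arm and card_box above 25 N).
It fails at once if the box is pressed against the fence harder than 25 N (contact force between card_box and fence above 25 N).
It fails at once if the box is lifted: its foot edge more than 60 mm above the table (height (world z) of box_foot above 0.06 m).
It fails at once if a bystander is moved by more than 15 mm (distance of any of tape_roll, oil_stone, glue_stick, jar from where it was at the start of the episode above 0.015 m).
It also fails if it takes over 72 s, if anything falls off the work surface, if the arm or the gripper's body presses on something with over 40 N, if the wrist force passes 120 N, or if a joint passes its speed limit or range.

## Working session

There is one attempt and no reset: what is moved stays moved. The work goes in short steps, Python scripts to look and compute and a tool call to move; the robot and the scene stay as the last step left them, time stands still between calls to the robot, and variables do not carry over. Pictures are saved under pics/ and viewed, at most 10 in all, crops included, and the job is handed in when it is done.

Besides the shell and the picture viewer there is one more tool, called after "Emit:" as name(argument=value, ...), one argument or row to a line, values as JSON. jog_arm: Moves the arm, as the interface text tells. Its arguments: {"type":"object","properties":{"plan":{"type":"string"},"grip_force":{"type":"number"}},"required":["plan"]}

```bash
mkdir -p pics
cat > h.py <<'E'
import numpy as np, cv2
from rig import env, imaging, job, models
def cloud(im):
    h,w=im["depth"].shape; f=h/2/np.tan(np.radians(im["fov_y"])/2)
    v,u=np.mgrid[:h,:w]; d=im["depth"]
    P=np.stack([(u-im["cx"])/f*d,(v-im["cy"])/f*d,d],-1); T=np.array(im["world_from_camera"])
    W=P@T[:3,:3].T+T[:3,3]; W[d==0]=np.nan; return W
E
python3 - <<'E'
from h import *
for n in ["top","side"]:
    im=imaging.get_image(n); cv2.imwrite(f"pics/{n}0.png",im["pixels"][...,::-1]); W=cloud(im); np.save(f"{n}0.npy",W)
    print(n,np.round(im["world_from_camera"],2).tolist())
    for q in ["card_box","board","fence","tape_roll","oil_stone","glue_stick","jar"]:
        for r in models.outline_of(n,q)[:4]:
            p=W[r["region"]]; p=p[~np.isnan(p[:,0])]
            print(q,round(r["confidence"],2),np.round(r["bbox"]),np.round(np.percentile(p,[3,50,97],axis=0),3).tolist() if len(p) else None)
E
```

```text
top [[-0.0, -0.99, 0.14, 0.44], [-1.0, 0.0, 0.0, 0.09], [-0.01, -0.14, -0.99, 1.05], [0.0, 0.0, 0.0, 1.0]]
card_box 0.88 [366. 297.  57.  64.] [[0.313, -0.061, 0.083], [0.367, -0.004, 0.182], [0.421, 0.049, 0.186]]
card_box 0.75 [263. 290.  50.  68.] [[0.318, 0.184, 0.011], [0.377, 0.223, 0.182], [0.438, 0.272, 0.186]]
card_box 0.69 [321. 230.  20.  40.] [[0.474, 0.065, 0.015], [0.52, 0.089, 0.13], [0.564, 0.113, 0.133]]
fence 0.81 [334. 146. 112.  36.] [[0.717, -0.079, 0.012], [0.73, 0.061, 0.067], [0.794, 0.197, 0.076]]
tape_roll 0.7 [372. 186.  33.  35.] [[0.607, -0.094, 0.012], [0.651, -0.053, 0.037], [0.694, -0.01, 0.041]]
oil_stone 0.57 [389. 235.  43.  31.] [[0.48, -0.15, 0.014], [0.512, -0.093, 0.018], [0.543, -0.036, 0.022]]
oil_stone 0.38 [334. 148. 108.  31.] [[0.717, -0.079, 0.013], [0.73, 0.061, 0.068], [0.792, 0.197, 0.076]]
jar 0.96 [252. 167.  25.  28.] [[0.666, 0.257, 0.008], [0.686, 0.28, 0.066], [0.714, 0.306, 0.07]]
jar 0.65 [374. 184.  37.  34.] [[0.607, -0.096, 0.015], [0.65, -0.053, 0.037], [0.693, -0.01, 0.041]]
side [[-0.97, -0.13, 0.22, 0.38], [-0.25, 0.56, 
[... 523 characters left out ...]
595, -0.057, 0.009], [0.703, 0.124, 0.015], [0.799, 0.225, 0.075]]
board 0.48 [345. 220.  47.  61.] [[0.474, 0.071, 0.007], [0.517, 0.112, 0.087], [0.561, 0.117, 0.132]]
board 0.44 [308. 191.  39.  34.] [[0.609, -0.094, 0.018], [0.651, -0.038, 0.037], [0.692, -0.008, 0.04]]
fence 0.76 [253. 209.  69.  90.] [[0.716, -0.068, 0.016], [0.724, 0.109, 0.063], [0.789, 0.207, 0.076]]
tape_roll 0.64 [307. 193.  40.  29.] [[0.609, -0.092, 0.015], [0.651, -0.037, 0.037], [0.694, -0.008, 0.04]]
oil_stone 0.71 [364. 197.  26.  30.] [[0.474, -0.167, 0.0], [0.508, -0.114, 0.019], [0.548, -0.036, 0.022]]
glue_stick 0.83 [320. 268.  14.  39.] [[0.53, 0.224, 0.005], [0.54, 0.24, 0.059], [0.552, 0.244, 0.094]]
```

View pics/top0.png

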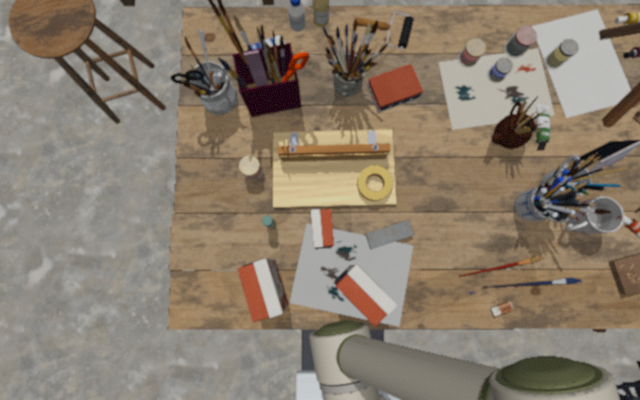

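View pics/side0.png

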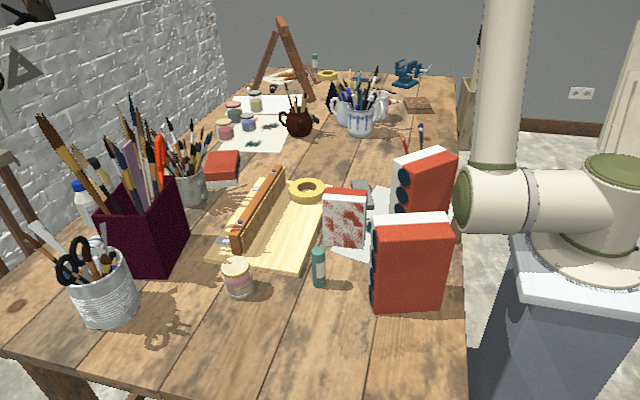

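Three look-alikes in the top view: (366,297) and (263,290) stand about 185 mm tall, and (321,230) stands 132 mm tall with a 90x50 mm footprint. The last is the smallest and matches the listed size, so I'll confirm it in a crop and fit the geometry. The flat red box at (396,87) is the excluded spare.

Run:
```python
from h import *
img=cv2.imread("pics/top0.png")[120:330,230:420]; cv2.imwrite("pics/crop.png",cv2.resize(img,None,fx=2.85,fy=2.85,interpolation=cv2.INTER_CUBIC)[:600])
W=np.load("top0.npy")
def rect(u0,u1,v0,v1,z0,z1,name):
    P=W[v0:v1,u0:u1].reshape(-1,3); P=P[(P[:,2]>z0)&(P[:,2]<z1)]
    r=cv2.minAreaRect(P[:,:2].astype(np.float32)*1000); print(name,len(P),"z",np.median(P[:,2]).round(3),np.round(r[0]),np.round(r[1]),round(r[2],1),np.round(cv2.boxPoints(r)).tolist())
rect(305,340,205,255,.12,.14,"box top")
rect(335,400,262,330,.17,.20,"bigR"); rect(236,292,255,325,.17,.2,"bigL")
rect(265,405,125,215,.009,.020,"board"); rect(270,400,138,160,.06,.085,"fence"); rect(355,400,160,205,.03,.045,"tape")
rect(362,415,215,252,.014,.026,"stone"); rect(258,280,208,235,.08,.11,"glue")
S=np.load("side0.npy")
P=S.reshape(-1,3);P=P[(P[:,2]>.03)&(P[:,2]<.12)&(P[:,0]>.46)&(P[:,0]<.58)&(P[:,1]>.05)&(P[:,1]<.15)]
print("left face",np.percentile(P,[2,50,98],axis=0).round(3).tolist(),np.polyfit(P[:,0],P[:,1],1))
B=W.reshape(-1,3);B=B[(B[:,2]>.009)&(B[:,2]<.02)&(B[:,0]>.55)&(B[:,0]<.8)]
# front edge line
xs=[];ys=[]
for y in np.arange(-.08,.2,.01):
    b=B[abs(B[:,1]-y)<.005]
    if len(b): xs.append(b[:,0].min());ys.append(y)
print(np.round(xs,3),np.polyfit(ys,xs,1))
F=W.reshape(-1,3);F=F[(F[:,2]>.055)&(F[:,2]<.085)&(F[:,0]>.68)&(F[:,0]<.8)]
print([(round(y,2),F[abs(F[:,1]-y)<.006][:,0].min().round(3)) for y in np.arange(-.05,.2,.03)])
print(env.observe()["ft_force"],env.tcp_to_grasp)
```

```text
box top 765 z 0.13 [520.  89.] [92. 50.] 5.0 [[472.0, 110.0], [476.0, 60.0], [568.0, 68.0], [564.0, 118.0]]
bigR 1872 z 0.182 [342.  17.] [129. 136.] 43.7 [[248.0, 21.0], [342.0, -77.0], [435.0, 12.0], [341.0, 110.0]]
bigL 1818 z 0.183 [376. 232.] [129.  70.] 17.9 [[304.0, 245.0], [325.0, 178.0], [448.0, 218.0], [427.0, 285.0]]
board 6438 z 0.013 [700.  56.] [216. 339.] 1.1 [[589.0, 224.0], [596.0, -115.0], [811.0, -111.0], [805.0, 228.0]]
fence 1244 z 0.072 [733.  58.] [ 30. 299.] 1.2 [[715.0, 207.0], [721.0, -91.0], [752.0, -91.0], [745.0, 208.0]]
tape 714 z 0.037 [652. -53.] [93. 93.] 89.6 [[605.0, -99.0], [698.0, -100.0], [699.0, -7.0], [606.0, -7.0]]
stone 754 z 0.018 [512. -94.] [ 44. 125.] 18.1 [[472.0, -41.0], [510.0, -160.0], [553.0, -146.0], [514.0, -27.0]]
glue 91 z 0.091 [542. 229.] [25. 25.] 2.9 [[529.0, 241.0], [530.0, 216.0], [555.0, 217.0], [554.0, 242.0]]
left face [[0.474, 0.097, 0.032], [0.517, 0.113, 0.077], [0.562, 0.117, 0.118]] [0.11979118 0.05021122]
[0.596 0.596 0.596 0.596 0.596 0.596 0.596 0.594 0.596 0.594 0.593 0.593
 0.593 0.594 0.594 0.594 0.593 0.593 0.592 0.592 0.591 0.591 0.591 0.591
 0.591 0.591 0.591 0.591 0.592] [-0.02111056  0.59460634]
[(np.float64(-0.05), np.float64(0.721)), (np.float64(-0.02), np.float64(0.72)), (np.float64(0.01), np.float64(0.72)), (np.float64(0.04), np.float64(0.719)), (np.float64(0.07), np.float64(0.718)), (np.float64(0.1), np.float64(0.718)), (np.float64(0.13), np.float64(0.717)), (np.float64(0.16), np.float64(0.717)), (np.float64(0.19), np.float64(0.716))]
[ 0.18428512  0.29043001 -0.02930499] -0.0187
```

View pics/crop.png

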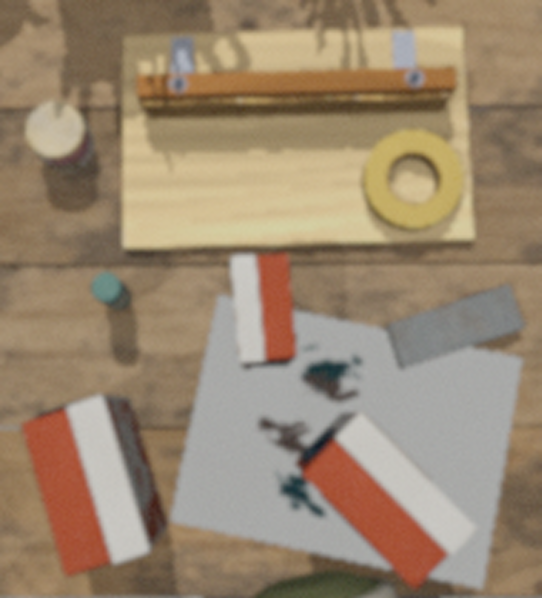

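The crop shows the small box at about (262,305) in crop pixels, red half on the right, standing right in front of the board. It is the one meant. Its yaw is about +5°, the board's is about +1.2°, and the edge is at x≈0.593 for y≈0.09. Next I'll plan the approach.

```bash
cat >> h.py <<'E'
from scipy.spatial.transform import Rotation as R
def go(p,yaw,n=None,tilt=0):
    # tool down, tool y along world rotated by yaw, tip tilted forward by tilt deg
    s=env.observe(); A=np.array(s["tool_rot"]).reshape(3,3); c,k=np.cos(np.radians(yaw)),np.sin(np.radians(yaw))
    best=None
    for sg in (1,-1):
        y=sg*np.array([-k,c,0]); f=np.array([c,k,0]); z=np.sin(np.radians(tilt))*f-np.cos(np.radians(tilt))*np.array([0,0,1])
        B=np.stack([np.cross(y,z),y,z],1); rv=(R.from_matrix(A).inv()*R.from_matrix(B)).as_rotvec(degrees=True)
        if best is None or np.linalg.norm(rv)<np.linalg.norm(best[0]): best=(rv,B)
    d=np.array(p)-s["position"]
    print("pos",np.round(s["position"],4),"\nA",A.round(3).tolist(),"\nrotvec",best[0].round(2),"shift cm before-turn axes",(A.T@d*100).round(2),"after-turn axes",(best[1].T@d*100).round(2))
E
python3 - <<'E'
from h import *
go([.435,.083,.235],3); s=env.observe(); print(s["q"],s["grip_width"])
E
```

```text
pos [ 0.2136 -0.5068  0.2313] 
A [[0.922, 0.388, 0.0], [0.388, -0.922, -0.0], [-0.0, 0.0, -1.0]] 
rotvec [ 0.    0.   19.85] shift cm before-turn axes [ 43.31 -45.76  -0.37] after-turn axes [ 25.2  -57.74  -0.37]
[-7.94870305e+01  2.18043417e+01  7.43365586e+01 -3.82150208e-04
  8.38547878e+01 -1.23364421e+01] 0.08565549070543683
```

Emit:
jog_arm(
  plan="0 0 6.62 0 0 0 205;0 0 6.62 0 0 0 205;0 0 6.62 0 0 0 205;0 0 0 1.57 -3.6 -0.1 205;0 0 0 1.57 -3.6 0 205;0 0 0 1.57 -3.6 0 205;0 0 0 1.57 -3.6 0 205;0 0 0 1.57 -3.6 0 205;0 0 0 1.57 -3.6 0 205;0 0 0 1.57 -3.6 0 205",
  grip_force=60,
)

```text
time_s: 1.63
position: [0.3103, -0.2476, 0.2325]
tool_rot: [[0.999, 0.052, 0.0], [0.052, -0.999, -0.0], [0.0, 0.0, -1.0]]
ft_force: [0.5, 0.0, 0.1]
grip_width: 0.0168
gripper_force: 0.0
```

Emit:
jog_arm(
  plan="0 0 0 1.57 -3.6 0 205;0 0 0 1.57 -3.6 0 205;0 0 0 1.57 -3.6 0 205;0 0 0 1.57 -3.6 0 205;0 0 0 1.57 -3.6 0 205;0 0 0 1.57 -3.6 0 205;0 0 0 1.57 -3.6 0 205;0 0 0 1.57 -3.6 0 205;0 0 0 0 0 0 205;0 0 0 0 0 0 205",
)

```text
time_s: 2.47
position: [0.4207, 0.0464, 0.2322]
tool_rot: [[0.998, 0.057, -0.0], [0.057, -0.998, -0.0], [-0.0, 0.0, -1.0]]
ft_force: [-0.8, -1.0, 0.4]
grip_width: 0.0166
gripper_force: 0.0
```

Run:
```python
from h import *
go([.440,.084,.08],3); s=env.observe(); print(s["grip_width"],s["ft_force"])
```

```text
pos [0.4207 0.0464 0.2322] 
A [[0.998, 0.057, -0.0], [0.057, -0.998, -0.0], [-0.0, 0.0, -1.0]] 
rotvec [0.   0.01 0.24] shift cm before-turn axes [ 2.15 -3.65 15.22] after-turn axes [ 2.13 -3.66 15.22]
0.016600110073498327 [-0.78414278 -1.03216488  0.4340504 ]
```

Emit:
jog_arm(
  plan="0 0 0 2.1 -3.6 0 205;0 0 0 0 0 3 205;0 0 0 0 0 3 205;0 0 0 0 0 3 205;0 0 0 0 0 3 205;0 0 0 0 0 3.2 205;0 0 0 0 0 0 205;0 0 0 0 0 0 205;0 0 0 0 0 0 205",
)

```text
time_s: 3.22
position: [0.4404, 0.081, 0.0818]
tool_rot: [[0.999, 0.051, 0.002], [0.051, -0.999, -0.0], [0.002, 0.0, -1.0]]
ft_force: [0.3, 0.3, 0.6]
grip_width: 0.0166
gripper_force: 0.0
```

Run:
```python
from h import *
im=imaging.get_image("side"); cv2.imwrite("pics/s1.png",cv2.resize(im["pixels"][130:330,220:500,::-1],None,fx=2.5,fy=2.5)); go([.463,.085,.08],3)
```

```text
pos [0.4405 0.0811 0.0821] 
A [[0.999, 0.051, 0.003], [0.051, -0.999, -0.0], [0.003, 0.001, -1.0]] 
rotvec [ 0.03 -0.16 -0.06] shift cm before-turn axes [ 2.26 -0.27  0.21] after-turn axes [ 2.26 -0.27  0.21]
```

View pics/s1.png

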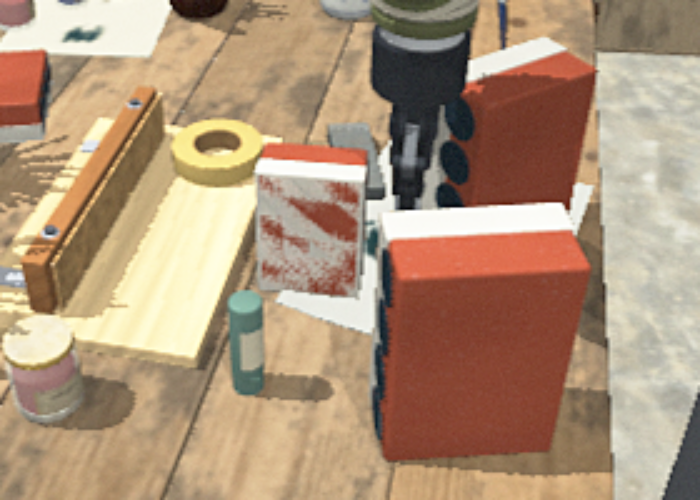

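Fingers stand behind the near face at about (405,165) in the crop, with the gripper's body clear of both large boxes. I'm turning square to the board and sliding forward.

Emit:
jog_arm(
  plan="0 0 1.8 1 -0.4 0 205;0 0 0 0.8 0 0 205;0 0 0 0.4 0 0 205;0 0 0 0.3 0 0 205;0 0 0 0.3 0 0 205;0 0 0 0.3 0 0 205;0 0 0 0.2 0 0 205;0 0 0 0.2 0 0 205;0 0 0 0 0 0 205",
)

```text
time_s: 4.02
position: [0.4744, 0.0868, 0.0803]
tool_rot: [[1.0, 0.021, -0.001], [0.021, -1.0, 0.0], [-0.001, -0.0, -1.0]]
ft_force: [-3.3, -0.2, 1.3]
grip_width: 0.0167
gripper_force: 0.9
```

Emit:
jog_arm(
  plan="0 0 0 0.2 0 0 205;0 0 0 0.2 0 0 205;0 0 0 0.2 0 0 205;0 0 0 0 0 0 205",
)

```text
time_s: 4.35
position: [0.4809, 0.0869, 0.0803]
tool_rot: [[1.0, 0.021, 0.0], [0.021, -1.0, -0.0], [0.0, 0.0, -1.0]]
ft_force: [-2.1, 0.3, -0.3]
grip_width: 0.0169
gripper_force: 1.1
```

```bash
cat > m.py <<'E'
from h import *
im=imaging.get_image("side"); cv2.imwrite("/tmp/x.png",im["pixels"][...,::-1]); S=cloud(im).reshape(-1,3)
P=S[(S[:,2]>.02)&(S[:,2]<.15)&(S[:,0]>.46)&(S[:,0]<.65)&(S[:,1]>.07)&(S[:,1]<.15)]
P=P[P[:,1]>np.median(P[:,1])-.015]
for z in (.03,.06,.09,.12):
    q=P[abs(P[:,2]-z)<.008]; print(z,len(q),"x",q[:,0].min().round(3),q[:,0].max().round(3),"yaw",np.degrees(np.arctan(np.polyfit(q[:,0],q[:,1],1)[0])).round(1),"y",np.median(q[:,1]).round(3))
s=env.observe(); print(s["time_s"],np.round(s["position"],4),np.round(s["ft_force"],2))
E
python3 m.py
```

```text
0.03 231 x 0.486 0.578 yaw 1.9 y 0.115
0.06 240 x 0.488 0.58 yaw 1.9 y 0.115
0.09 310 x 0.468 0.582 yaw 5.5 y 0.115
0.12 288 x 0.466 0.584 yaw 1.5 y 0.115
4.4 [0.4808 0.0868 0.0802] [-1.71 -0.77 -0.12]
```

Emit:
jog_arm(
  plan="0 0 0 -0.3 0 0 205;0 0 0 0 0 0.5 205;0 0 0 0 0 0.5 205;0 0 0 0.2 0 0 205;0 0 0 0.2 0 0 205;0 0 0 0.15 0 0 205;0 0 0 0.15 0 0 205;0 0 0 0.15 0 0 205;0 0 0 0.15 0 0 205;0 0 0 0 0 0 205",
)

```text
time_s: 5.23
position: [0.487, 0.0871, 0.0705]
tool_rot: [[1.0, 0.021, -0.0], [0.021, -1.0, -0.0], [-0.0, 0.0, -1.0]]
ft_force: [-8.4, 0.1, 9.8]
grip_width: 0.0167
gripper_force: 0.0
```

```bash
python3 m.py
```

```text
0.03 223 x 0.498 0.59 yaw 2.5 y 0.115
0.06 235 x 0.498 0.588 yaw 2.1 y 0.116
0.09 323 x 0.474 0.59 yaw 5.5 y 0.115
0.12 325 x 0.472 0.591 yaw -1.8 y 0.116
5.2833 [0.4869 0.0871 0.0705] [-8.13  0.74  9.56]
```

Emit:
jog_arm(
  plan="0 0 0 -0.3 0 0 205;0 0 0 0 0 -0.5 205;0 0 0 0 0 -0.7 205;0 0 0 0 0 0 205;0 0 0 0.2 0 0 205;0 0 0 0.1 0 0 205;0 0 0 0 0 0 205",
)

```text
time_s: 5.87
position: [0.4873, 0.0871, 0.0821]
tool_rot: [[1.0, 0.021, -0.001], [0.021, -1.0, 0.0], [-0.001, -0.0, -1.0]]
ft_force: [-2.0, -0.6, 1.0]
grip_width: 0.0169
gripper_force: 0.0
```

```bash
python3 m.py
python3 - <<'E'
import cv2
cv2.imwrite("pics/s2.png",cv2.resize(cv2.imread("/tmp/x.png")[150:290,260:440],None,fx=4,fy=4))
E
```

```text
0.03 225 x 0.497 0.59 yaw 2.4 y 0.115
0.06 242 x 0.498 0.588 yaw 2.2 y 0.115
0.09 307 x 0.474 0.589 yaw 5.6 y 0.115
0.12 282 x 0.473 0.59 yaw 2.5 y 0.115
5.9167 [0.4872 0.0871 0.0821] [-2.41  0.29  0.5 ]
```

View pics/s2.png

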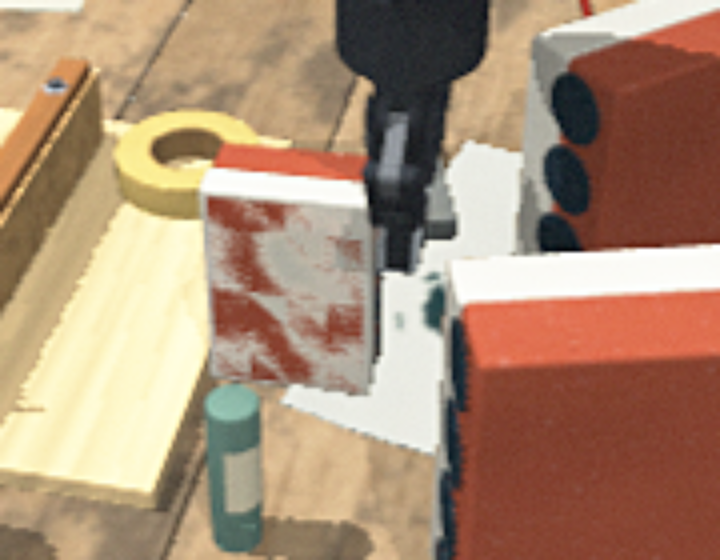

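The box stands upright at (290,270) in this crop, with the fingers on its near face and its foot a few mm from the board's front edge. I'll creep forward and feel for the stop.

Emit:
jog_arm(
  plan="0 0 0 0.15 0 0 205;0 0 0 0 0 0 205",
)

```text
time_s: 6.08
position: [0.489, 0.0871, 0.0822]
tool_rot: [[1.0, 0.021, -0.0], [0.021, -1.0, 0.0], [-0.0, -0.0, -1.0]]
ft_force: [-2.0, -0.2, 0.1]
grip_width: 0.0167
gripper_force: 0.0
```

Emit:
jog_arm(
  plan="0 0 0 0.15 0 0 205;0 0 0 0 0 0 205",
)

```text
time_s: 6.25
position: [0.4907, 0.0871, 0.0823]
tool_rot: [[1.0, 0.021, 0.0], [0.021, -1.0, -0.0], [0.0, 0.0, -1.0]]
ft_force: [-1.7, 0.1, 0.1]
grip_width: 0.017
gripper_force: 0.0
```

Emit:
jog_arm(
  plan="0 0 0 0.15 0 0 205;0 0 0 0 0 0 205",
)

```text
time_s: 6.42
position: [0.4922, 0.0871, 0.0823]
tool_rot: [[1.0, 0.021, 0.0], [0.021, -1.0, -0.0], [0.0, 0.0, -1.0]]
ft_force: [-2.0, -0.4, -0.5]
grip_width: 0.0167
gripper_force: 0.0
```

```bash
python3 m.py
```

```text
0.03 233 x 0.499 0.59 yaw 1.8 y 0.116
0.06 238 x 0.5 0.593 yaw 2.4 y 0.116
0.09 293 x 0.48 0.593 yaw 5.5 y 0.115
0.12 276 x 0.477 0.594 yaw 2.6 y 0.116
6.4667 [0.4921 0.0871 0.0823] [-1.31 -0.05 -0.43]
```

Emit:
jog_arm(
  plan="0 0 0 0.15 0 0 205;0 0 0 0 0 0 205",
)

```text
time_s: 6.63
position: [0.4937, 0.0872, 0.0823]
tool_rot: [[1.0, 0.021, 0.0], [0.021, -1.0, -0.0], [0.0, 0.0, -1.0]]
ft_force: [-2.0, 0.2, 0.0]
grip_width: 0.0169
gripper_force: 0.1
```

Emit:
jog_arm(
  plan="0 0 0 0.15 0 0 205;0 0 0 0 0 0 205",
)

```text
time_s: 6.8
position: [0.4949, 0.0873, 0.0823]
tool_rot: [[1.0, 0.021, -0.001], [0.021, -1.0, 0.0], [-0.001, -0.0, -1.0]]
ft_force: [-3.1, -0.0, 1.5]
grip_width: 0.0167
gripper_force: 1.2
```

```bash
python3 m.py
```

```text
0.03 229 x 0.499 0.592 yaw 2.4 y 0.116
0.06 238 x 0.501 0.593 yaw 2.0 y 0.116
0.09 306 x 0.483 0.596 yaw 5.6 y 0.115
0.12 284 x 0.48 0.598 yaw 3.3 y 0.116
6.85 [0.4948 0.0873 0.0823] [-3.92 -0.24  1.04]
```

Emit:
jog_arm(
  plan="0 0 0 0.1 0 0 205;0 0 0 0.1 0 0 205;0 0 0 0 0 0 205;0 0 0 0 0 0 205",
)

```text
time_s: 7.18
position: [0.4958, 0.0874, 0.0823]
tool_rot: [[1.0, 0.021, -0.003], [0.021, -1.0, 0.0], [-0.003, -0.0, -1.0]]
ft_force: [-7.8, 0.6, 5.2]
grip_width: 0.0164
gripper_force: 3.9
```

```bash
python3 m.py
```

```text
0.03 229 x 0.5 0.592 yaw 2.3 y 0.116
0.06 249 x 0.502 0.595 yaw 2.1 y 0.116
0.09 308 x 0.483 0.596 yaw 5.7 y 0.115
0.12 272 x 0.481 0.599 yaw 2.2 y 0.116
7.2333 [0.4958 0.0874 0.0823] [-8.11 -0.02  4.92]
```

Emit:
jog_arm(
  plan="0 0 0 -0.2 0 0 205;0 0 0 -0.3 0 0 205;0 0 0 0 0 0 205;0 0 0 0 0 -1.2 205;0 0 0 0 0 -1.2 205;0 0 0 0 0 -1 205;0 0 0 0 0 0 205;0 0 0 0 0 0 205",
)

```text
time_s: 7.9
position: [0.4919, 0.0872, 0.1165]
tool_rot: [[1.0, 0.021, 0.0], [0.021, -1.0, -0.0], [0.0, 0.0, -1.0]]
ft_force: [-4.3, -0.6, 2.3]
grip_width: 0.017
gripper_force: 2.0
```

```bash
python3 m.py
```

```text
0.03 226 x 0.499 0.59 yaw 1.8 y 0.116
0.06 238 x 0.499 0.591 yaw 2.2 y 0.116
0.09 258 x 0.5 0.592 yaw 1.9 y 0.116
0.12 307 x 0.48 0.593 yaw 4.9 y 0.116
7.95 [0.4916 0.0872 0.116 ] [-4.15 -0.07  1.24]
```

Foot was held firmly at the stop (8 N) with the box upright. Now tipping it.

Emit:
jog_arm(
  plan="0 0 0 0.2 0 0 205;0 0 0 0.3 0 -0.2 205;0 0 0 0.3 0 -0.2 205;0 0 0 0.4 0 -0.3 205;0 0 0 0.4 0 -0.3 205;0 0 0 0.4 0 -0.3 205;0 0 0 0.4 0 -0.2 205;0 0 0 0 0 0 205",
)

```text
time_s: 8.62
position: [0.5172, 0.0876, 0.1318]
tool_rot: [[1.0, 0.021, 0.002], [0.021, -1.0, -0.0], [0.002, 0.0, -1.0]]
ft_force: [-2.5, -0.7, 1.1]
grip_width: 0.0165
gripper_force: 1.1
```

```bash
python3 m.py
python3 - <<'E'
import cv2
cv2.imwrite("pics/s3.png",cv2.resize(cv2.imread("/tmp/x.png")[150:290,260:440],None,fx=4,fy=4))
E
```

```text
0.03 244 x 0.499 0.596 yaw 2.2 y 0.116
0.06 245 x 0.506 0.603 yaw 2.3 y 0.116
0.09 269 x 0.514 0.609 yaw 2.6 y 0.116
0.12 281 x 0.521 0.618 yaw 2.2 y 0.116
8.6667 [0.5165 0.0876 0.1315] [-2.76  0.02  1.28]
```

View pics/s3.png

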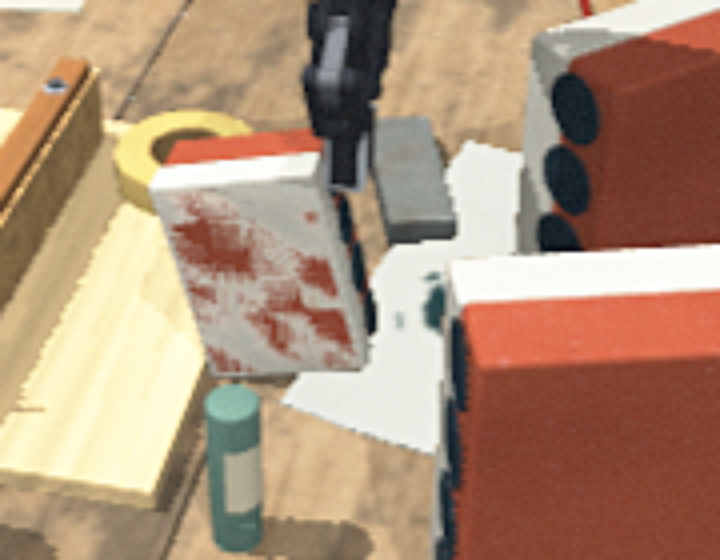

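The box leans about 13° against the board's edge, with its foot at (215,372) in the crop and the fingers at (345,180). Tipping goes as planned, so I'll continue.

Emit:
jog_arm(
  plan="0 0 0 0.5 0 -0.2 205;0 0 0 0.5 0 -0.2 205;0 0 0 0.5 0 -0.2 205;0 0 0 0.5 0 -0.1 205;0 0 0 0.5 0 -0.1 205;0 0 0 0.5 0 0 205;0 0 0 0.5 0 0 205;0 0 0 0 0 0 205",
)

```text
time_s: 9.33
position: [0.552, 0.0883, 0.139]
tool_rot: [[1.0, 0.021, 0.001], [0.021, -1.0, 0.0], [0.001, 0.0, -1.0]]
ft_force: [-0.5, -0.1, 0.3]
grip_width: 0.0166
gripper_force: 0.1
```

```bash
python3 m.py
```

```text
0.03 155 x 0.527 0.603 yaw 1.4 y 0.116
0.06 295 x 0.507 0.622 yaw 2.7 y 0.116
0.09 314 x 0.525 0.638 yaw 2.8 y 0.117
0.12 310 x 0.543 0.649 yaw 0.6 y 0.116
9.3833 [0.5514 0.0883 0.1389] [-0.73 -0.04  0.09]
```

Emit:
jog_arm(
  plan="0 0 0 0.4 0 0 205;0 0 0 0.4 0 0 205;0 0 0 0.4 0 0 205;0 0 0 0.4 0 0 205;0 0 0 0.4 0 0 205;0 0 0 0.4 0 0 205;0 0 0 0.4 0 0 205;0 0 0 0.4 0 0 205;0 0 0 0 0 0 205",
)

```text
time_s: 10.13
position: [0.5836, 0.089, 0.1391]
tool_rot: [[1.0, 0.021, 0.0], [0.021, -1.0, -0.0], [0.0, 0.0, -1.0]]
ft_force: [-0.5, -0.3, -0.6]
grip_width: 0.0168
gripper_force: 0.0
```

```bash
python3 m.py
```

```text
0.03 149 x 0.545 0.624 yaw 0.8 y 0.117
0.06 290 x 0.527 0.649 yaw 1.1 y 0.117
0.09 349 x 0.526 0.65 yaw 3.5 y 0.117
0.12 227 x 0.572 0.648 yaw 5.7 y 0.117
10.1833 [0.5832 0.089  0.1391] [ 0.59  0.03 -0.  ]
```

Emit:
jog_arm(
  plan="0 0 0 0.3 0 0 205;0 0 0 0.3 0 0 205;0 0 0 0.3 0 0 205;0 0 0 0.2 0 0 205;0 0 0 0 0 0 205;0 0 0 0 0 0 205;0 0 0 0 0 0 205",
)

```text
time_s: 10.77
position: [0.5938, 0.0893, 0.1393]
tool_rot: [[1.0, 0.021, -0.0], [0.021, -1.0, 0.0], [-0.0, -0.0, -1.0]]
ft_force: [-0.8, 0.4, -0.3]
grip_width: 0.0166
gripper_force: 0.0
```

```bash
python3 m.py
python3 - <<'E'
import cv2
cv2.imwrite("pics/s4.png",cv2.resize(cv2.imread("/tmp/x.png")[150:290,260:440],None,fx=4,fy=4))
E
```

```text
0.03 225 x 0.555 0.65 yaw 1.8 y 0.117
0.06 240 x 0.555 0.649 yaw 2.5 y 0.117
0.09 248 x 0.555 0.65 yaw 2.0 y 0.117Traceback (most recent call last):
  File "m.py", line 6, in <module>
    q=P[abs(P[:,2]-z)<.008]; print(z,len(q),"x",q[:,0].min().round(3),q[:,0].max().round(3),"yaw",np.degrees(np.arctan(np.polyfit(q[:,0],q[:,1],1)[0])).round(1),"y",np.median(q[:,1]).round(3))
                                                ~~~~~~~~~~^^
    return umr_minimum(a, axis, None, out, keepdims, initial, where)
ValueError: zero-size array to reduction operation minimum which has no identity
```

View pics/s4.png

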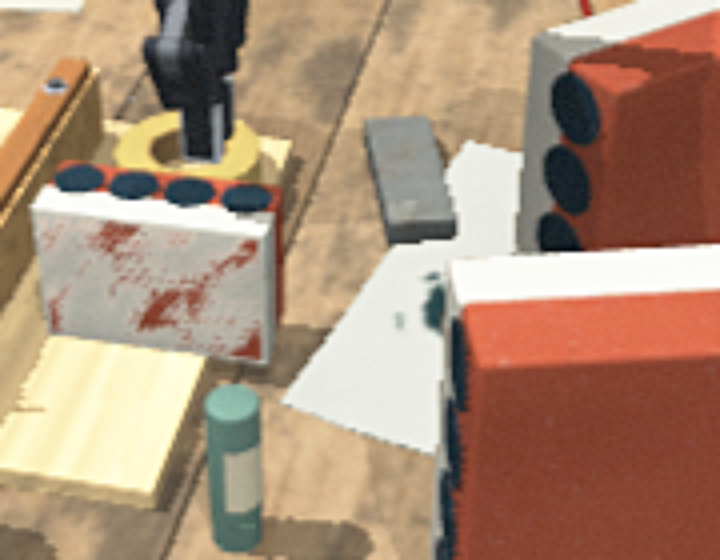

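The box lies on its side on the board, its near end at about (270,290) in the crop and the fence to the left. I'll go behind its near end.

Emit:
jog_arm(
  plan="0 0 0 -2.5 0 0 205;0 0 0 -2.5 -0.3 0 205;0 0 0 -2.5 0 0 205;0 0 0 0 0 0 205;0 0 0 0 0 2.7 205;0 0 0 0 0 2.7 205;0 0 0 0 0 2.7 205;0 0 0 0 0 0 205;0 0 0 0 0 0 205",
)

```text
time_s: 11.57
position: [0.519, 0.0907, 0.0581]
tool_rot: [[1.0, 0.021, -0.002], [0.021, -1.0, 0.0], [-0.002, -0.0, -1.0]]
ft_force: [0.1, -0.2, 0.4]
grip_width: 0.0168
gripper_force: 0.0
```

Emit:
jog_arm(
  plan="0 0 0 0.6 0 0 205;0 0 0 0.6 0 0 205;0 0 0 0.5 0 0 205;0 0 0 0.4 0 0 205;0 0 0 0.4 0 0 205;0 0 0 0.4 0 0 205;0 0 0 0.3 0 0 205;0 0 0 0 0 0 205",
)

```text
time_s: 12.23
position: [0.5513, 0.0914, 0.0583]
tool_rot: [[1.0, 0.021, 0.0], [0.021, -1.0, 0.0], [0.0, -0.0, -1.0]]
ft_force: [0.3, -0.1, 0.1]
grip_width: 0.0166
gripper_force: 0.0
```

```bash
sed -i 's/(.03,.06,.09,.12)/(.03,.06,.09)/;s/<.65)/<.75)/' m.py; python3 m.py
```

```text
0.03 362 x 0.562 0.719 yaw 3.6 y 0.118
0.06 424 x 0.539 0.726 yaw 4.0 y 0.118
0.09 375 x 0.538 0.695 yaw 2.5 y 0.117
12.2833 [0.5513 0.0914 0.0583] [-0.22  0.29  0.08]
```

Emit:
jog_arm(
  plan="0 0 0 0.2 0 0 205;0 0 0 0.2 0 0 205;0 0 0 0.2 0 0 205;0 0 0 0.2 0 0 205;0 0 0 0.2 0 0 205;0 0 0 0 0 0 205",
)

```text
time_s: 12.78
position: [0.5614, 0.0916, 0.0583]
tool_rot: [[1.0, 0.021, 0.001], [0.021, -1.0, 0.0], [0.001, -0.0, -1.0]]
ft_force: [-0.6, -0.1, -0.7]
grip_width: 0.0168
gripper_force: 0.0
```

Emit:
jog_arm(
  plan="0 0 0 0.2 0 0 205;0 0 0 0.2 0 0 205;0 0 0 0 0 0 205",
)

```text
time_s: 13.03
position: [0.5654, 0.0916, 0.0583]
tool_rot: [[1.0, 0.021, 0.001], [0.021, -1.0, 0.0], [0.001, -0.0, -1.0]]
ft_force: [-1.1, -1.0, -1.4]
grip_width: 0.0166
gripper_force: 0.0
```

```bash
python3 m.py
```

```text
0.03 360 x 0.576 0.719 yaw 3.9 y 0.118
0.06 414 x 0.553 0.726 yaw 3.9 y 0.118
0.09 369 x 0.553 0.708 yaw 2.6 y 0.118
13.0833 [0.5653 0.0916 0.0584] [-0.18  0.53 -0.82]
```

Emit:
jog_arm(
  plan="0 0 0 0.15 0 0 205;0 0 0 0.15 0 0 205;0 0 0 0.1 0 0 205;0 0 0 0 0 0 205",
)

```text
time_s: 13.42
position: [0.5691, 0.0918, 0.0583]
tool_rot: [[1.0, 0.021, 0.0], [0.021, -1.0, 0.0], [0.0, -0.0, -1.0]]
ft_force: [-2.6, -0.1, 0.0]
grip_width: 0.0168
gripper_force: 0.0
```

Emit:
jog_arm(
  plan="0 0 0 0.15 0 0 205;0 0 0 0 0 0 205",
)

```text
time_s: 13.58
position: [0.5706, 0.0918, 0.0583]
tool_rot: [[1.0, 0.021, 0.0], [0.021, -1.0, 0.0], [0.0, -0.0, -1.0]]
ft_force: [-1.3, 0.6, 0.6]
grip_width: 0.017
gripper_force: 0.0
```

Emit:
jog_arm(
  plan="0 0 0 0.15 0 0 205;0 0 0 0 0 0 205",
)

```text
time_s: 13.75
position: [0.5721, 0.0918, 0.0583]
tool_rot: [[1.0, 0.021, 0.0], [0.021, -1.0, 0.0], [0.0, -0.0, -1.0]]
ft_force: [-2.5, 1.1, -0.1]
grip_width: 0.0167
gripper_force: 0.0
```

Emit:
jog_arm(
  plan="0 0 0 0.1 0 0 205;0 0 0 0 0 0 205",
)

```text
time_s: 13.92
position: [0.573, 0.0919, 0.0583]
tool_rot: [[1.0, 0.021, 0.0], [0.021, -1.0, 0.0], [0.0, -0.0, -1.0]]
ft_force: [-2.7, -0.4, 0.3]
grip_width: 0.017
gripper_force: 0.0
```

Emit:
jog_arm(
  plan="0 0 0 0.1 0 0 205;0 0 0 0 0 0 205",
)

```text
time_s: 14.08
position: [0.574, 0.0918, 0.0583]
tool_rot: [[1.0, 0.021, 0.0], [0.021, -1.0, -0.0], [0.0, 0.0, -1.0]]
ft_force: [-2.9, 0.5, 1.4]
grip_width: 0.0166
gripper_force: 0.0
```

Emit:
jog_arm(
  plan="0 0 0 0.1 0 0 205;0 0 0 0 0 0 205",
)

```text
time_s: 14.25
position: [0.575, 0.0919, 0.0583]
tool_rot: [[1.0, 0.021, 0.0], [0.021, -1.0, 0.0], [0.0, -0.0, -1.0]]
ft_force: [-2.6, 0.6, 0.0]
grip_width: 0.0167
gripper_force: 0.0
```

Emit:
jog_arm(
  plan="0 0 0 0.1 0 0 205;0 0 0 0 0 0 205",
)

```text
time_s: 14.42
position: [0.576, 0.0919, 0.0583]
tool_rot: [[1.0, 0.021, 0.0], [0.021, -1.0, 0.0], [0.0, -0.0, -1.0]]
ft_force: [-3.6, 0.2, 1.0]
grip_width: 0.0166
gripper_force: 0.0
```

Emit:
jog_arm(
  plan="0 0 0 0.1 0 0 205;0 0 0 0 0 0 205",
)

```text
time_s: 14.58
position: [0.577, 0.0919, 0.0583]
tool_rot: [[1.0, 0.021, 0.0], [0.021, -1.0, 0.0], [0.0, -0.0, -1.0]]
ft_force: [-2.6, 0.4, 1.3]
grip_width: 0.0167
gripper_force: 0.0
```

Emit:
jog_arm(
  plan="0 0 0 0.1 0 0 205;0 0 0 0 0 0 205",
)

```text
time_s: 14.75
position: [0.578, 0.0919, 0.0583]
tool_rot: [[1.0, 0.021, 0.0], [0.021, -1.0, 0.0], [0.0, -0.0, -1.0]]
ft_force: [-2.5, -0.4, 0.9]
grip_width: 0.0164
gripper_force: 0.0
```

```bash
python3 m.py
```

```text
0.03 344 x 0.589 0.722 yaw 5.1 y 0.118
0.06 378 x 0.565 0.722 yaw 5.5 y 0.118
0.09 363 x 0.564 0.722 yaw 2.6 y 0.118
14.8 [0.578  0.092  0.0583] [-3.69  0.15  0.76]
```

Emit:
jog_arm(
  plan="0 0 0 0.1 0 0 205;0 0 0 0 0 0 205",
)

```text
time_s: 14.97
position: [0.5785, 0.092, 0.0583]
tool_rot: [[1.0, 0.021, -0.001], [0.021, -1.0, 0.0], [-0.001, -0.0, -1.0]]
ft_force: [-6.7, 0.4, 2.2]
grip_width: 0.0166
gripper_force: 0.0
```

Emit:
jog_arm(
  plan="0 0 0 0.1 0 0 205;0 0 0 0 0 0 205",
)

```text
time_s: 15.13
position: [0.5784, 0.0921, 0.0581]
tool_rot: [[1.0, 0.021, -0.004], [0.021, -1.0, -0.0], [-0.004, -0.0, -1.0]]
ft_force: [-9.7, -0.6, 3.8]
grip_width: 0.0167
gripper_force: 0.0
```

Emit:
jog_arm(
  plan="0 0 0 0.1 0 0 205;0 0 0 0 0 0 205",
)

```text
time_s: 15.3
position: [0.5784, 0.0922, 0.0579]
tool_rot: [[1.0, 0.021, -0.006], [0.021, -1.0, 0.0], [-0.006, -0.0, -1.0]]
ft_force: [-14.2, -0.3, 5.2]
grip_width: 0.0166
gripper_force: 0.0
```

Home and rigid at about 14 N. I'll hold for a second, then back off gently.

Emit:
jog_arm(
  plan="0 0 0 0 0 0 205;0 0 0 0 0 0 205;0 0 0 0 0 0 205;0 0 0 0 0 0 205;0 0 0 0 0 0 205;0 0 0 0 0 0 205;0 0 0 0 0 0 205;0 0 0 0 0 0 205;0 0 0 0 0 0 205;0 0 0 0 0 0 205",
)

```text
time_s: 16.13
position: [0.5784, 0.0922, 0.0579]
tool_rot: [[1.0, 0.021, -0.006], [0.021, -1.0, 0.0], [-0.006, -0.0, -1.0]]
ft_force: [-14.4, -1.0, 4.9]
grip_width: 0.0165
gripper_force: 0.0
```

Emit:
jog_arm(
  plan="0 0 0 -0.1 0 0 205;0 0 0 -0.1 0 0 205;0 0 0 -0.2 0 0 205;0 0 0 -0.6 0 0 205;0 0 0 -1 0 0 205;0 0 0 -1.5 0 0 205;0 0 0 0 0 0 205;0 0 0 0 0 0 205;0 0 0 0 0 0 205;0 0 0 0 0 0 205",
)

```text
time_s: 16.97
position: [0.5467, 0.0912, 0.0585]
tool_rot: [[1.0, 0.021, 0.001], [0.021, -1.0, -0.0], [0.001, 0.0, -1.0]]
ft_force: [0.0, -0.2, 0.1]
grip_width: 0.0173
gripper_force: 0.0
```

```bash
python3 m.py
python3 - <<'E'
from h import *
im=imaging.get_image("top"); W=cloud(im); cv2.imwrite("pics/t5.png",cv2.resize(im["pixels"][120:260,240:420,::-1],None,fx=4,fy=4))
P=W[130:260,290:350].reshape(-1,3); P=P[(P[:,2]>.095)&(P[:,2]<.115)&(P[:,0]>.575)]
r=cv2.minAreaRect(P[:,:2].astype(np.float32)*1000); print(np.round(cv2.boxPoints(r)).tolist(),r[2])
E
```

```text
0.03 336 x 0.589 0.723 yaw 5.0 y 0.119
0.06 379 x 0.534 0.723 yaw 5.2 y 0.118
0.09 366 x 0.534 0.72 yaw 2.9 y 0.118
17.0167 [0.5466 0.0912 0.0584] [-0.49 -0.34 -0.33]
[[631.0, 70.0], [722.0, 70.0], [722.0, 119.0], [631.0, 119.0]] 89.86293029785156
```

View pics/t5.png

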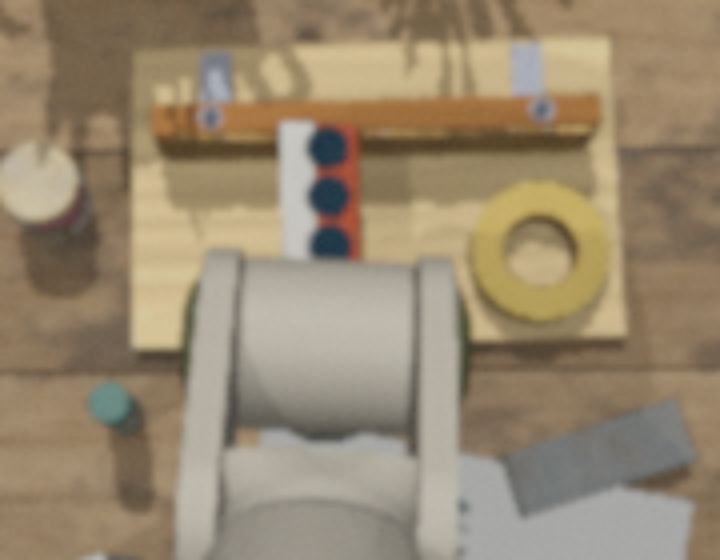

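The box's far end touches the fence at about (320,125) in the crop and sits square to it. The bystanders are where they were and the robot is clear, so I'm handing in.

```bash
python3 -c "
from rig import job
print(job.close_job())"
```

```text
the job is handed in; nothing more can be done
None
```

I slid the box to the board's edge, tipped it onto its side and pushed it home. I held about 14 N at the fingers for a second, backed off, and handed the job in at about 17 s; no verdict came back, but the last images showed the box against the fence and square to it, with the bystanders in place.

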